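Answer in the specimen quiz

TASK

Four blue quiz boards lie on the table, each with a red buzzer at the near end and a specimen at the far end; the right answer is the jar of white pellets. With the fingertips, first press the green reset key on the white control box fully down and let it come up, then press the red buzzer on the jar's board fully down, let it come up and withdraw. Press gently, press no other buzzer, and leave the specimens and everything else standing where they are; nothing is to be picked up.

Things in the scene. Friction and masses are not known exactly. Their poses are not given: they have to be found in the camera images.
- board_jar: fixed blue quiz board, 200 x 85 x 6 mm, lying on the table; origin: centre of its underside, x along its length (away from the robot), z up. A buzzer is at x = -52 mm, the specimen's white spot at x = +52 mm. This board carries a clear screw jar of white pellets with a ribbed white lid, 51 mm across, 65 mm tall. All four boards and buzzers look alike
- buzzer_jar_top (a point): centre of the top of the red dome (58 mm across, slightly domed) of the buzzer on board_jar, 46.5 mm above the table when up; its black housing is 76 mm across and ends 28 mm above the table. z up; the point moves down with the dome
- buzzer_jar (a joint): how far the dome of the buzzer on board_jar is pressed (m): 0 up, 0.008 fully down, it counts as pressed from 0.005. A spring returns it: 1.5 N to start, 5.5 N fully down
- spec_jar: loose specimen: a clear screw jar of white pellets with a ribbed white lid, 51 mm across, 65 mm tall. Origin: centre of its underside, z up. It stands on the white spot of board_jar, 104 mm from the buzzer's centre, and stays there
- board_dye: fixed blue quiz board, 200 x 85 x 6 mm, lying on the table; origin: centre of its underside, x along its length (away from the robot), z up. A buzzer is at x = -52 mm, the specimen's white spot at x = +52 mm. This board carries a small green dye bottle with a pointed green cap, 24 mm across, 57 mm tall. All four boards and buzzers look alike
- buzzer_dye_top (a point): centre of the top of the red dome (58 mm across, slightly domed) of the buzzer on board_dye, 46.5 mm above the table when up; its black housing is 76 mm across and ends 28 mm above the table. z up; the point moves down with the dome
- buzzer_dye (a joint): how far the dome of the buzzer on board_dye is pressed (m): 0 up, 0.008 fully down, it counts as pressed from 0.005. A spring returns it: 1.5 N to start, 5.5 N fully down
- spec_dye: loose specimen: a small green dye bottle with a pointed green cap, 24 mm across, 57 mm tall. Origin: centre of its underside, z up. It stands on the white spot of board_dye, 104 mm from the buzzer's centre, and stays there
- board_dropper: fixed blue quiz board, 200 x 85 x 6 mm, lying on the table; origin: centre of its underside, x along its length (away from the robot), z up. A buzzer is at x = -52 mm, the specimen's white spot at x = +52 mm. This board carries a dark brown dropper bottle with a red rubber bulb, 32 mm across, 106 mm tall. All four boards and buzzers look alike
- buzzer_dropper_top (a point): centre of the top of the red dome (58 mm across, slightly domed) of the buzzer on board_dropper, 46.5 mm above the table when up; its black housing is 76 mm across and ends 28 mm above the table. z up; the point moves down with the dome
- buzzer_dropper (a joint): how far the dome of the buzzer on board_dropper is pressed (m): 0 up, 0.008 fully down, it counts as pressed from 0.005. A spring returns it: 1.5 N to start, 5.5 N fully down
- spec_dropper: loose specimen: a dark brown dropper bottle with a red rubber bulb, 32 mm across, 106 mm tall. Origin: centre of its underside, z up. It stands on the white spot of board_dropper, 104 mm from the buzzer's centre, and stays there
- board_cup: fixed blue quiz board, 200 x 85 x 6 mm, lying on the table; origin: centre of its underside, x along its length (away from the robot), z up. A buzzer is at x = -52 mm, the specimen's white spot at x = +52 mm. This board carries a small clear cup of blue liquid, 44 mm across, 33 mm tall. All four boards and buzzers look alike
- buzzer_cup_top (a point): centre of the top of the red dome (58 mm across, slightly domed) of the buzzer on board_cup, 46.5 mm above the table when up; its black housing is 76 mm across and ends 28 mm above the table. z up; the point moves down with the dome
- buzzer_cup (a joint): how far the dome of the buzzer on board_cup is pressed (m): 0 up, 0.008 fully down, it counts as pressed from 0.005. A spring returns it: 1.5 N to start, 5.5 N fully down
- spec_cup: loose specimen: a small clear cup of blue liquid, 44 mm across, 33 mm tall. Origin: centre of its underside, z up. It stands on the white spot of board_cup, 104 mm from the buzzer's centre, and stays there
- control_box: fixed white control box of the quiz, 80 x 80 mm, 34 mm tall, to the right of the boards; origin: centre of its underside, z up; round green reset key in the middle of its top
- reset_key_top (a point): centre of the flat top of the green reset key (38 mm across), 53 mm above the table when up; a steel collar round it ends 39 mm above the table. z up; moves down with the key
- reset_key (a joint): how far the green reset key is pressed (m): 0 up, 0.006 fully down, it counts as pressed from 0.004. A spring returns it: 1.2 N to start, 4.8 N fully down
- pump_bottle: loose clear bottle with a blue pump, 41 x 68 x 178 mm, at the left edge; bystander. Origin: centre of its underside
- beaker: loose clear plastic beaker, 97 mm across, 122 mm tall, at the back; bystander. Origin: centre of its underside
Not all that is in view belongs to the job. Leave any pink look-alike of the board_dropper alone.

How it is judged:
By the outcome, as a careful person would: the job done as asked, in the order asked, and still so for the second after the job is handed in, with the robot touching nothing.
It also fails if it takes over 38 s, if anything falls off the work surface, if the arm or the gripper's body presses on something with over 40 N, if the wrist force passes 120 N, or if a joint passes its speed limit or range.

ROBOT

A 7-joint arm with a two-finger parallel gripper is mounted at the origin on a cart in front of the work surface, level with it; the furniture and walls round the work are solid. World frame = base frame: x ahead of the robot, y to its left, z up, the work surface at z = 0. Lengths are in m, angles in degrees, forces in N, time in s.
With the tool pointing down it reaches from about 0.4 to 0.85 m from the base axis. Payload 10.4 kg.
Tool frame: the origin (TCP) lies at the very end of the fingers, on their centre line; the grasp point (between the pads) lies 19 mm behind it; z points along the fingers, y is the line along which they close (so a half turn about z gives the same grasp; the last joint's range is limited). The gripper opens to 85 mm and grips with 20 to 120 N. Pads are 22 mm wide; open, the fingers measure 114 mm over their backs; the gripper's body (76 mm by 85 mm) begins 54 mm behind the grasp point. The pads swing forward as they close: fully open they stand 13 mm farther back than shut.
Start: joints at [-77.67, 19.034, -3.707, 83.658, 1.238, 77.344, -5.071], TCP at [0.147, 0.607, 0.231] pointing down, gripper open.
Joint ranges: [-148.97, 148.97], [-28.65, 121.19], [-84.17, 76.75], [9.2, 138.47], [-72.65, 252.65], [3.7, 117.97], [-149.18, 149.18]. Speed limits (degrees/s): [127.2, 127.2, 159.86, 159.86, 180, 180, 180].

INTERFACE

Orientations are given as [roll, pitch, yaw] about the fixed x, y, z axes, in that order (R = Rz(yaw) Ry(pitch) Rx(roll)).
In Python, from cell import ctrl gives the robot as it stands. The module is installed in compiled form; this text tells all that it offers.
- The arm moves only by the tool jog_arm, never from a script. Its argument "deltas" is a list of rows, each a list of 3 entries, a list of its own where there are three numbers: the shift along the tool's x, y, z normalised to -1 to 1, where 1 is 0.04 m, then the turn, a rotation vector about the tool's x, y, z normalised to -1 to 1, where 1 is 0.12 rad, then the gripper's target within -1 to 1 (fully open at 1, half-way at 0, shut at -1). In form: [[[x, y, z], [ax, ay, az], grip], ...]. A call has exactly 10 rows; each row shifts and turns the commanded pose from where the row before left it, along the tool's axes as they then stand; what a row does not reach is not made up. A row lasts 1/10 s, in which the tool goes at most 50 mm and 8.59 degrees, less where a joint would pass 70% of its speed; a pose out of reach is approached as far as the arm can. A call with a number of a shift or a turn outside -1 to 1 is refused whole. A call with a gripper value outside its range is refused whole. The fingers move at their own pace and stop on an object; "force" is the grip in N (left out, the last holds). Time passes only in rows, so rows that do not move let the fingers close, or fill a call up. It gives the time, the measured TCP pose, the force, the opening and the grip force at its end, in the units of the state.
- ctrl.get_state(): the state, without advancing time (a new reading comes with each control period).
- ctrl.grab_frame(name): name is "scene" or "top" or "wrist"; returns the picture (384x512x3 uint8, red, green, blue); there is no depth.
- ctrl.camera_model(name): a dict with "camera_matrix" (3x3 intrinsics, pixels), "extrinsics" (4x4, takes a point from camera to world coordinates); the wrist camera has in their place "mount" (4x4, takes a point from camera to tool coordinates, whose origin is the TCP and whose axes are the flange's). Camera axes: x right, y down, z forward; pixel columns grow to the right and rows downward; lengths in m; the calibration is good to about 2 mm. A picture is of the moment at which its call begins: read the wrist's pose just before it. camera_model takes no time and is no camera call.
- ctrl.hand_in(): hands the job in; it is judged then, once.
The state is a dict: "t": time; "joints": joint angles; "dq": joint speeds; "joint_torque": joint torques, N m; "position": TCP position; "eef_rot": TCP orientation; "ft_force": force on the tool from outside, world axes, zero at the start; "ft_torque": the same for the moment, N m; "gripper_width": finger opening in m; "gripper_force": force on a finger pad.
Only numpy, scipy, OpenCV 4.12 (cv2) and the standard library are available. Lean on these libraries where they do the work, as an engineer would, in place of code of your own. Each camera call takes 0.05 s, during which the arm holds its last target. There are 200 camera calls.

## Working session

There is one attempt and no reset: what is moved stays moved. The work goes in short steps, Python scripts to look and compute and a tool call to move; the robot and the scene stay as the last step left them, time stands still between calls to the robot, and variables do not carry over. Pictures are saved under pics/ and viewed, at most 10 in all, crops included, and the job is handed in when it is done.

Besides the shell and the picture viewer there is one more tool, called after "Emit:" as name([rows], argument=value, ...), one row to a line, values as JSON. jog_arm: Moves the arm, as the interface text tells. Its arguments: {"type":"object","properties":{"deltas":{"type":"array","items":{"type":"array"}},"force":{"type":"number"}},"required":["deltas"]}

```bash
mkdir -p pics
python3 - <<'E'
from cell import ctrl
import cv2,numpy as np
s=ctrl.get_state(); print(s)
a=ctrl.grab_frame("scene");b=ctrl.grab_frame("top")
for n,i in(("scene",a),("top",b)):
    cv2.imwrite(f"pics/{n}0.png",i[...,::-1]); np.save(n+"0.npy",i)
    m=ctrl.camera_model(n); print(n,np.round(m["camera_matrix"],1).tolist(),np.round(m["extrinsics"],3).tolist())
E
```

```text
{'t': 0.0, 'joints': array([-77.66856559,  19.07271836,  -3.70763021,  83.70799045,
         1.23706965,  77.34366843,  -5.0725292 ]), 'dq': array([-0.00983318,  0.05738735, -0.13528762,  0.05402853, -0.12435521,
        0.17261064,  0.05389362]), 'joint_torque': array([ 4.57377373e-04, -6.25437999e+01,  4.96324373e-02, -3.91612887e+01,
        1.62603561e-02,  9.81750054e-03, -2.48290945e-05]), 'position': array([0.14714732, 0.60702502, 0.23049131]), 'eef_rot': array([-1.79915521e+02,  3.30871800e-03,  1.66373527e+02]), 'ft_force': array([-0.32432123, -0.54004547, -0.4539968 ]), 'ft_torque': array([-0.00862799,  0.01920162,  0.04197221]), 'gripper_force': 0.0, 'gripper_width': 0.08524383733249512}
scene [[357.5, 0.0, 251.0], [0.0, 357.5, 184.9], [0.0, 0.0, 1.0]] [[0.803, -0.425, 0.417, 0.098], [-0.595, -0.585, 0.551, -0.528], [0.009, -0.69, -0.723, 0.767], [0.0, 0.0, 0.0, 1.0]]
top [[455.4, 0.0, 254.9], [0.0, 455.4, 184.2], [0.0, 0.0, 1.0]] [[0.005, -0.986, 0.168, 0.239], [-1.0, -0.005, 0.002, 0.037], [-0.001, -0.168, -0.986, 1.656], [0.0, 0.0, 0.0, 1.0]]
```

View pics/scene0.png

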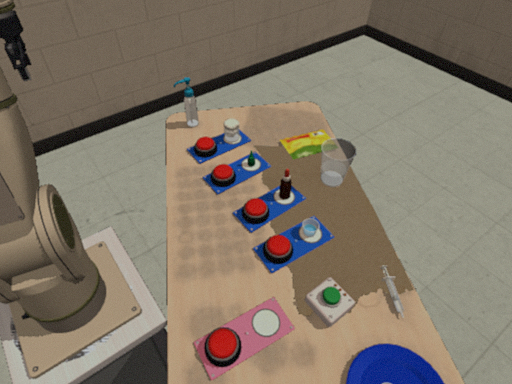

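View pics/top0.png

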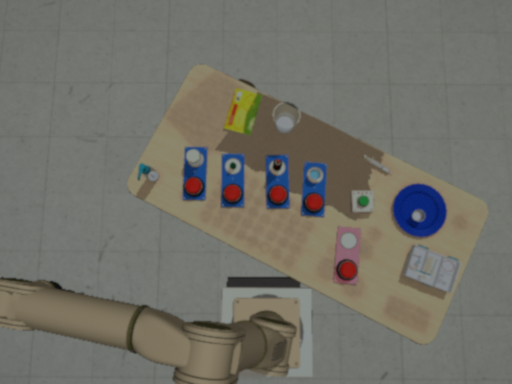

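The scene view has four blue boards with buzzers at (206,146), (223,175), (255,210) and (278,248). A pink look-alike sits at (223,345), and the green key is at (331,296). The candidates for the jar's buzzer in the top view are:
- (193,186): white jar
- (232,193): dye bottle
- (278,195): dropper
- (314,202): cup

The leftmost one fits, because its specimen is a clear jar with a white lid. I'll confirm it in a crop while measuring.

```bash
cat > h.py <<'E'
import numpy as np,cv2
from cell import ctrl
def ray(n,uv,z,T=None):
    m=ctrl.camera_model(n); K=m["camera_matrix"]; E=m["extrinsics"] if T is None else T
    d=E[:3,:3]@np.linalg.solve(K,[uv[0],uv[1],1]); return E[:3,3]+d*(z-E[2,3])/d[2]
def blobs(img,col,amin=40):
    h=cv2.cvtColor(img,cv2.COLOR_RGB2HSV); H,S,V=h[...,0].astype(int),h[...,1],h[...,2]
    m=((H<8)|(H>172)) if col=="red" else (H>50)&(H<85)
    m=(m&(S>150)&(V>60)).astype(np.uint8)
    n,_,st,c=cv2.connectedComponentsWithStats(m)
    return [(c[i],st[i]) for i in range(1,n) if st[i,4]>=amin]
E
python3 - <<'E'
from h import *
for n in("scene","top"):
    im=np.load(n+"0.npy")
    for col,z in(("red",.041),("green",.052)):
        for c,s in blobs(im,col): print(n,col,c.round(1),s,ray(n,c,z).round(3))
a=np.load("scene0.npy")[70:220,160:310]; cv2.imwrite("pics/crop.png",cv2.resize(a,(600,600),interpolation=cv2.INTER_CUBIC)[...,::-1])
E
```

```text
scene red [204.7 143.1] [196 137  18  13 185] [0.507 0.257 0.041]
scene red [222.2 171.5] [213 164  20  15 228] [0.481 0.118 0.041]
scene red [255.1 207. ] [245 198  21  18 295] [ 0.477 -0.046  0.041]
scene red [278.  244.9] [267 235  23  21 374] [ 0.45  -0.175  0.041]
scene red [221.9 342.9] [208 328  29  31 682] [ 0.213 -0.288  0.041]
scene green [331.2 295.2] [323 288  17  16 199] [ 0.455 -0.347  0.052]
top red [192.8 185.4] [185 178  16  16 194] [0.509 0.263 0.041]
top red [231.9 192.5] [225 185  15  16 194] [0.484 0.122 0.041]
top red [277.6 193.9] [270 186  16  16 193] [ 0.48  -0.042  0.041]
top red [313.9 201.7] [307 194  15  16 199] [ 0.452 -0.171  0.041]
top red [347.6 269.6] [340 262  16  17 212] [ 0.214 -0.285  0.041]
top green [363.3 200.5] [360 197   8   8  50] [ 0.456 -0.345  0.052]
```

View pics/crop.png

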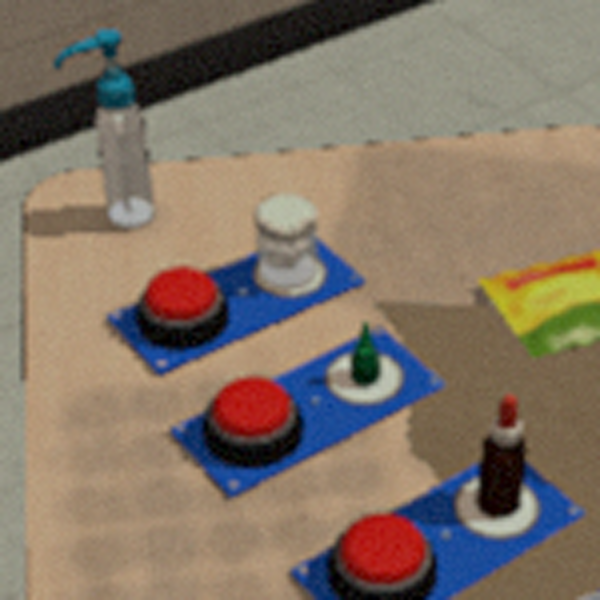

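The crop confirms that the jar with the white lid is on the leftmost board, at crop (285,245), with its buzzer at crop (182,293). That puts the jar's buzzer at about (0.508, 0.260) and the reset key at about (0.456, -0.346). I'll shut the fingers and follow an arc to the key, staying high.

Emit:
jog_arm([
  [[-0.4, -0.23, 0], [0, 0, 0], -1],
  [[-0.86, -0.49, 0], [0, 0, 0], -1],
  [[-0.86, -0.49, 0], [0, 0, 0], -1],
  [[-0.86, -0.49, 0], [0, 0, 0], -1],
  [[-0.86, -0.49, 0], [0, 0, 0], -1],
  [[-0.86, -0.49, 0], [0, 0, 0], -1],
  [[-0.86, -0.49, 0], [0, 0, 0], -1],
  [[-0.86, -0.49, 0], [0, 0, 0], -1],
  [[-0.86, -0.49, 0], [0, 0, 0], -1],
  [[-0.86, -0.49, 0], [0, 0, 0], -1],
], force=20)

```text
t: 1.1
position: [0.4212, 0.348, 0.2313]
eef_rot: [-180.0, -0.0, 166.3]
ft_force: [0.9, -0.2, -0.5]
gripper_width: -0.0001
gripper_force: 0.0
```

Emit:
jog_arm([
  [[-0.4, -0.8, 0], [0, 0, 0], -1],
  [[-0.4, -0.8, 0], [0, 0, 0], -1],
  [[-0.4, -0.8, 0], [0, 0, 0], -1],
  [[-0.4, -0.8, 0], [0, 0, 0], -1],
  [[-0.4, -0.8, 0], [0, 0, 0], -1],
  [[-0.4, -0.8, 0], [0, 0, 0], -1],
  [[-0.4, -0.8, 0], [0, 0, 0], -1],
  [[-0.4, -0.8, 0], [0, 0, 0], -1],
  [[-0.4, -0.8, 0], [0, 0, 0], -1],
  [[-0.4, -0.8, 0], [0, 0, 0], -1],
])

```text
t: 2.1
position: [0.4997, -0.0006, 0.2312]
eef_rot: [180.0, -0.0, 166.3]
ft_force: [0.1, -0.2, 0.1]
gripper_width: 0.0003
gripper_force: 0.0
```

Emit:
jog_arm([
  [[-0.1, -0.87, 0], [0, 0, 0], -1],
  [[-0.1, -0.87, 0], [0, 0, 0], -1],
  [[-0.1, -0.87, 0], [0, 0, 0], -1],
  [[-0.1, -0.87, 0], [0, 0, 0], -1],
  [[-0.1, -0.87, 0.2], [0, 0, 0], -1],
  [[-0.1, -0.87, 0.3], [0, 0, 0], -1],
  [[-0.1, -0.87, 0.4], [0, 0, 0], -1],
  [[-0.1, -0.87, 0.4], [0, 0, 0], -1],
  [[-0.1, -0.87, 0.4], [0, 0, 0], -1],
  [[-0.1, -0.87, 0.3], [0, 0, 0], -1],
])

```text
t: 3.1
position: [0.4555, -0.3475, 0.1502]
eef_rot: [180.0, -0.0, 166.4]
ft_force: [1.1, 1.2, 0.6]
gripper_width: 0.0
gripper_force: 0.0
```

```bash
cat > look.py <<'E'
import sys
from h import *
from scipy.spatial.transform import Rotation as R
name,col,z=sys.argv[1],sys.argv[2],float(sys.argv[3])
ctrl.grab_frame("wrist")   # let it settle
s=ctrl.get_state(); im=ctrl.grab_frame("wrist")
W=np.eye(4); W[:3,:3]=R.from_euler("xyz",s["eef_rot"],degrees=True).as_matrix(); W[:3,3]=s["position"]
T=W@ctrl.camera_model("wrist")["mount"]
cv2.imwrite(f"pics/{name}.png",im[...,::-1])
print(s["t"],s["position"].round(4),s["ft_force"].round(2),np.round(s["joints"],0))
for c,st in blobs(im,col,200):
    p=ray("wrist",c,z,T); d=W[:3,:3].T@(p-s["position"]); print(c.round(1),st,p.round(4),"rows xyz",(d/.04).round(2))
E
python3 look.py w1 green 0.053
```

```text
3.15 [ 0.4525 -0.3528  0.1488] [-4.47 -0.22 -1.08] [ -3.  20.  44. 100. -14.  67. 121.]
```

View pics/w1.png

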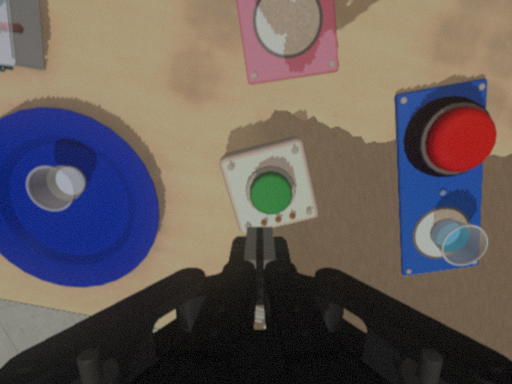

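The wrist view shows the green key at about (271,193), just ahead of the shut fingertips at (260,235). My colour mask was too strict and missed it, so I'll loosen it and measure again.

```bash
sed -i 's/H>50)&(H<85)/H>40)\&(H<90)/; s/S>150/S>110/' h.py; python3 look.py w2 green 0.053
```

```text
3.25 [ 0.4543 -0.3485  0.1502] [ 1.35  0.22 -0.12] [ -3.  19.  43. 100. -14.  67. 121.]
[265.6 192.9] [ 246  174   40   38 1184] [ 0.4577 -0.3431  0.053 ] rows xyz [-0.05  0.15  2.43]
```

Emit:
jog_arm([
  [[-0.03, 0.1, 0.2], [0, 0, 0], -1],
  [[0, 0, 0.4], [0, 0, 0], -1],
  [[0, 0, 0.5], [0, 0, 0], -1],
  [[0, 0, 0.5], [0, 0, 0], -1],
  [[0, 0, 0.4], [0, 0, 0], -1],
  [[0, 0, 0.2], [0, 0, 0], -1],
  [[0, 0, 0.1], [0, 0, 0], -1],
  [[0, 0, 0], [0, 0, 0], -1],
  [[0, 0, 0], [0, 0, 0], -1],
  [[0, 0, 0], [0, 0, 0], -1],
])

```text
t: 4.3
position: [0.4594, -0.3426, 0.06]
eef_rot: [-180.0, 0.1, 166.4]
ft_force: [1.1, 0.5, 0.6]
gripper_width: 0.0
gripper_force: 0.0
```

Emit:
jog_arm([
  [[0, 0, 0.05], [0, 0, 0], -1],
  [[0, 0, 0.05], [0, 0, 0], -1],
  [[0, 0, 0.05], [0, 0, 0], -1],
  [[0, 0, 0.05], [0, 0, 0], -1],
  [[0, 0, 0.03], [0, 0, 0], -1],
  [[0, 0, 0.02], [0, 0, 0], -1],
  [[0, 0, 0], [0, 0, 0], -1],
  [[0, 0, 0], [0, 0, 0], -1],
  [[0, 0, 0], [0, 0, 0], -1],
  [[0, 0, 0], [0, 0, 0], -1],
])

```text
t: 5.3
position: [0.4591, -0.3424, 0.0493]
eef_rot: [180.0, 0.0, 166.4]
ft_force: [-1.2, 1.0, 3.5]
gripper_width: -0.0001
gripper_force: 1.6
```

The force of 3.5 N fits about 3.7 mm of travel, so I'll go a little farther.

Emit:
jog_arm([
  [[0, 0, 0.03], [0, 0, 0], -1],
  [[0, 0, 0.03], [0, 0, 0], -1],
  [[0, 0, 0.01], [0, 0, 0], -1],
  [[0, 0, 0], [0, 0, 0], -1],
  [[0, 0, 0], [0, 0, 0], -1],
  [[0, 0, 0], [0, 0, 0], -1],
  [[0, 0, 0], [0, 0, 0], -1],
  [[0, 0, 0], [0, 0, 0], -1],
  [[0, 0, 0], [0, 0, 0], -1],
  [[0, 0, 0], [0, 0, 0], -1],
])

```text
t: 6.3
position: [0.4592, -0.3424, 0.0469]
eef_rot: [180.0, 0.0, 166.4]
ft_force: [-2.9, 3.0, 9.8]
gripper_width: -0.0002
gripper_force: 5.2
```

The key bottomed out at z = 0.0469 with 9.8 N. I'll release it, rise and travel to the jar's buzzer.

Emit:
jog_arm([
  [[0, 0, -0.1], [0, 0, 0], -1],
  [[0, 0, -0.2], [0, 0, 0], -1],
  [[0, 0, -0.5], [0, 0, 0], -1],
  [[0, 0, -0.6], [0, 0, 0], -1],
  [[0, 0, -0.6], [0, 0, 0], -1],
  [[0, 0, -0.6], [0, 0, 0], -1],
  [[0, 0, -0.5], [0, 0, 0], -1],
  [[0, 0, -0.3], [0, 0, 0], -1],
  [[0.07, 0.42, 0], [0, 0, 0], -1],
  [[0.13, 0.83, 0], [0, 0, 0], -1],
])

```text
t: 7.3
position: [0.4621, -0.2935, 0.1826]
eef_rot: [-179.9, 0.0, 166.1]
ft_force: [-0.6, 0.6, 0.4]
gripper_width: 0.0003
gripper_force: 0.0
```

Emit:
jog_arm([
  [[0.13, 0.83, 0], [0, 0, 0], -1],
  [[0.13, 0.83, 0], [0, 0, 0], -1],
  [[0.13, 0.83, 0], [0, 0, 0], -1],
  [[0.13, 0.83, 0], [0, 0, 0], -1],
  [[0.13, 0.83, 0], [0, 0, 0], -1],
  [[0.13, 0.83, 0], [0, 0, 0], -1],
  [[0.13, 0.83, 0], [0, 0, 0], -1],
  [[0.13, 0.83, 0], [0, 0, 0], -1],
  [[0.13, 0.83, 0], [0, 0, 0], -1],
  [[0.13, 0.83, 0], [0, 0, 0], -1],
])

```text
t: 8.3
position: [0.4904, 0.0443, 0.1822]
eef_rot: [-180.0, -0.0, 166.4]
ft_force: [0.3, 0.9, 0.5]
gripper_width: -0.0002
gripper_force: 0.0
```

Emit:
jog_arm([
  [[0.13, 0.83, 0], [0, 0, 0], -1],
  [[0.13, 0.83, 0], [0, 0, 0], -1],
  [[0.13, 0.83, 0], [0, 0, 0], -1],
  [[0.13, 0.83, 0.2], [0, 0, 0], -1],
  [[0.13, 0.83, 0.3], [0, 0, 0], -1],
  [[0.13, 0.83, 0.3], [0, 0, 0], -1],
  [[0.06, 0.42, 0.3], [0, 0, 0], -1],
  [[0, 0, 0.1], [0, 0, 0], -1],
  [[0, 0, 0], [0, 0, 0], -1],
  [[0, 0, 0], [0, 0, 0], -1],
])

```text
t: 9.3
position: [0.5093, 0.2594, 0.1348]
eef_rot: [-180.0, 0.0, 166.3]
ft_force: [-0.6, 0.5, 0.3]
gripper_width: -0.0
gripper_force: 0.0
```

```bash
python3 look.py w3 red 0.041
```

```text
9.35 [0.5095 0.2596 0.1351] [0.7  0.76 0.16] [-48.  17.  19. 100.  -6.  64.  49.]
[267.5 188.8] [ 236  157   64   65 3253] [0.509  0.2676 0.041 ] rows xyz [0.06 0.19 2.35]
[106.7 198.1] [  73  167   68   63 3325] [0.4838 0.1304 0.041 ] rows xyz [-0.14 -3.29  2.35]
```

View pics/w3.png

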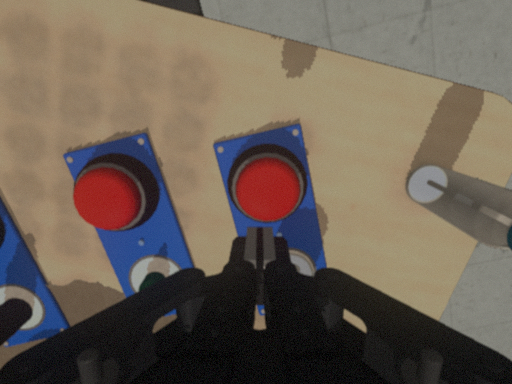

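The wrist view shows the jar board's buzzer at (267,189), directly ahead of the fingertips. The dye board's buzzer is clear of it at (107,198), and the pump bottle is at (428,185). I'll shift 4 mm in y, descend and press.

Emit:
jog_arm([
  [[0.02, 0.11, 0.2], [0, 0, 0], -1],
  [[0, 0, 0.4], [0, 0, 0], -1],
  [[0, 0, 0.5], [0, 0, 0], -1],
  [[0, 0, 0.4], [0, 0, 0], -1],
  [[0, 0, 0.3], [0, 0, 0], -1],
  [[0, 0, 0.2], [0, 0, 0], -1],
  [[0, 0, 0.1], [0, 0, 0], -1],
  [[0, 0, 0], [0, 0, 0], -1],
  [[0, 0, 0], [0, 0, 0], -1],
  [[0, 0, 0], [0, 0, 0], -1],
])

```text
t: 10.4
position: [0.5096, 0.2656, 0.0512]
eef_rot: [179.9, 0.0, 166.4]
ft_force: [-0.7, 0.1, -0.8]
gripper_width: 0.0001
gripper_force: 0.0
```

Emit:
jog_arm([
  [[0, 0, 0.05], [0, 0, 0], -1],
  [[0, 0, 0.05], [0, 0, 0], -1],
  [[0, 0, 0.05], [0, 0, 0], -1],
  [[0, 0, 0.05], [0, 0, 0], -1],
  [[0, 0, 0.03], [0, 0, 0], -1],
  [[0, 0, 0.02], [0, 0, 0], -1],
  [[0, 0, 0], [0, 0, 0], -1],
  [[0, 0, 0], [0, 0, 0], -1],
  [[0, 0, 0], [0, 0, 0], -1],
  [[0, 0, 0], [0, 0, 0], -1],
])

```text
t: 11.4
position: [0.5093, 0.2654, 0.0406]
eef_rot: [180.0, 0.0, 166.4]
ft_force: [-0.3, 1.3, 3.1]
gripper_width: -0.0001
gripper_force: 2.1
```

Emit:
jog_arm([
  [[0, 0, 0.03], [0, 0, 0], -1],
  [[0, 0, 0.03], [0, 0, 0], -1],
  [[0, 0, 0.01], [0, 0, 0], -1],
  [[0, 0, 0], [0, 0, 0], -1],
  [[0, 0, 0], [0, 0, 0], -1],
  [[0, 0, 0], [0, 0, 0], -1],
  [[0, 0, 0], [0, 0, 0], -1],
  [[0, 0, 0], [0, 0, 0], -1],
  [[0, 0, 0], [0, 0, 0], -1],
  [[0, 0, 0], [0, 0, 0], -1],
])

```text
t: 12.4
position: [0.5094, 0.2655, 0.0383]
eef_rot: [180.0, 0.0, 166.4]
ft_force: [-2.6, -0.6, 10.6]
gripper_width: 0.0
gripper_force: 5.6
```

The buzzer is fully down at z = 0.0383 with 10.6 N. Next I'll withdraw.

Emit:
jog_arm([
  [[0, 0, -0.1], [0, 0, 0], -1],
  [[0, 0, -0.2], [0, 0, 0], -1],
  [[0, 0, -0.5], [0, 0, 0], -1],
  [[0, 0, -0.6], [0, 0, 0], -1],
  [[0, 0, -0.7], [0, 0, 0], -1],
  [[0, 0, -0.7], [0, 0, 0], -1],
  [[0, 0, -0.6], [0, 0, 0], -1],
  [[0, 0, -0.4], [0, 0, 0], -1],
  [[0, 0, 0], [0, 0, 0], -1],
  [[0, 0, 0], [0, 0, 0], -1],
])

```text
t: 13.4
position: [0.5088, 0.2651, 0.189]
eef_rot: [-180.0, -0.0, 166.4]
ft_force: [-0.2, -0.7, -0.8]
gripper_width: 0.0
gripper_force: 0.0
```

Run:
```python
from h import *
im=ctrl.grab_frame("scene"); cv2.imwrite("pics/end.png",im[...,::-1])
```

```text
(no output)
```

View pics/end.png

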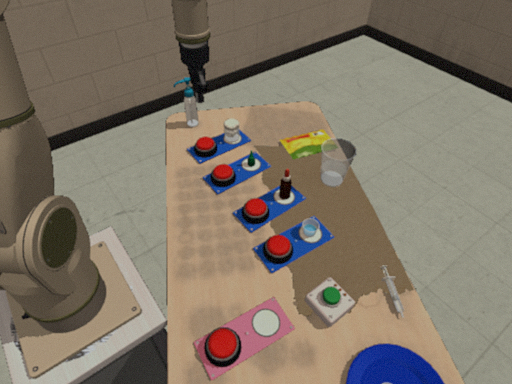

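The final view shows everything standing as it was. The jar's buzzer at (205,146) is up again, and the hand is clear above it at (198,90).

```bash
python3 -c "
from cell import ctrl
print(ctrl.hand_in())"
```

```text
the job is handed in; nothing more can be done
None
```

I pressed the green reset key fully down and let it come up, then did the same with the buzzer on the jar's board and withdrew; nothing else was touched, and I handed the job in at about 13.5 s.

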